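Find the thick-walled bud vase on the revolving stand by its weight

TASK

Two bisque bud vases on the revolving stand came out of one mould, but one was cast too thick: turn the stand until it clicks with the bay of the two vases facing you. Then lift each vase in turn to feel which is heavier, and put the lighter one back standing in its bay. Finish while still holding the heavier one up for me to take, upright and still, at least 10 cm clear above the stand's top; do not put it down, do not knock anything over, and leave the tools and the tub where they lie.

Things in the scene. Friction and masses are not known exactly. Their poses are not given: they have to be found in the camera images.
- stand_base: the stand's fixed foot, black, 210 mm across; origin on the table on the turning axis, -x towards the robot (give or take 0.25 rad). On its +x side a sprung roller bears on the rim of the turning top. The stand clicks where the top's axes line up with this body's axes, and every quarter turn (roller between two pins on the rim); the wanted click has the vases' bay on the -x side
- stand_top (a point): centre of the upper face of the turning black top, 45 mm above the table; 330 mm across. Its axes turn with it: vases' bay to -x (vases about 100 mm out, 80 mm apart along y), mug +x, jar +y, bowl -y; fins 18 mm high, 5 mm thick on the diagonals, out to 138 mm. It starts 0.5 to 1.3 rad counter-clockwise (from above) of the wanted click, so turns clockwise to it. A click centres it from within 0.05 rad
- stand_post (a point): middle of the black cap (18 mm across, 45 mm tall) of the upright post at the top's -x -y corner, 150 mm from the axis, 102 mm above the stand's upper face; the cap's end is 125 mm above that face, the 10 mm steel rod below it. Like posts stand at the other three corners. Turning takes about 1 N at a post, 4 to 8 N into or out of a click
- vase_a_mid (a point): white bisque bud vase, 120 mm tall: foot 44 mm across, belly 58 mm at 42 mm up, straight neck 27.5 mm across from 80 to 112 mm up, lip 34 mm. Looks like the other vase, from the same mould; weighs 0.15 to 0.4 kg, the two differ by at least 0.09 kg, to be felt only. Point: on its axis half-way up (60 mm; the neck's middle is 37 mm higher), z up the vase. It starts in its bay on the stand
- vase_b_mid (a point): white bisque bud vase, 120 mm tall: foot 44 mm across, belly 58 mm at 42 mm up, straight neck 27.5 mm across from 80 to 112 mm up, lip 34 mm. Looks like the other vase, from the same mould; weighs 0.15 to 0.4 kg, the two differ by at least 0.09 kg, to be felt only. Point: on its axis half-way up (60 mm; the neck's middle is 37 mm higher), z up the vase. It starts in its bay on the stand
- mug: bisque mug, 72 mm across, 82 mm high, on the stand; origin under its centre, z up. Not to be handled
- jar: lidded bisque jar with a small knob, 66 mm across, 95 mm high, on the stand; origin under its centre, z up. Not to be handled
- bowl: small bisque bowl, 80 mm across, 45 mm high, on the stand; origin under its centre, z up. Not to be handled
- running_pliers: wide-jawed glass pliers lying on the pink grid board, about 200 mm long; origin under the pivot, jaws towards +x. Leave alone
- grozing_pliers: narrow-jawed glass pliers lying on the table, about 170 mm long; origin under the pivot, jaws towards +x. Leave alone
- marker: white marker pen with a black cap, 135 mm long and 13 mm thick, lying along its x axis on the table to the right of the stand; origin under its middle. Leave alone
- tub: clear plastic tub with glass offcuts, 130 x 100 x 55 mm; origin under its centre. Leave alone
There are look-alikes about, which are no part of the job. Leave any orange look-alike of the part that bears vase_b_mid alone.

How it is judged (in metres and radians):
On the way, in this order (a step that is already met when the one before it is completed fails the run):
1. the stand rests in the click with the vases' bay facing the robot, both vases still standing in it (angle between the x axis of stand_top and the x axis of stand_base, either way round below 0.06 rad and x of stand_post in the frame of stand_base below -0.05 m and angular speed of stand below 0.1 rad/s and angle between each of vase_a_mid, vase_b_mid's own z axis and vertical below 0.1 rad and z of vase_a_mid in the frame of stand_top between 0.054 and 0.066 m and x of vase_a_mid in the frame of stand_top between -0.155 and -0.05 m and y of vase_a_mid in the frame of stand_top between -0.09 and 0.09 m and z of vase_b_mid in the frame of stand_top between 0.054 and 0.066 m and x of vase_b_mid in the frame of stand_top between -0.155 and -0.05 m and y of vase_b_mid in the frame of stand_top between -0.09 and 0.09 m), for 0.3 s.
2. the lighter vase is lifted off the stand in the fingers, about upright, while the heavier one (over 2.5 N on the stand) stands in the bay (((height (world z) of vase_a_mid above 0.117 m and contact force between the fingers and vase_a above 1 N and angle between vase_a_mid's own z axis and vertical below 0.26 rad and angle between vase_b_mid's own z axis and vertical below 0.1 rad and z of vase_b_mid in the frame of stand_top between 0.054 and 0.066 m and x of vase_b_mid in the frame of stand_top between -0.155 and -0.05 m and y of vase_b_mid in the frame of stand_top between -0.09 and 0.09 m and contact force between vase_b and stand above 2.5 N and angle between the x axis of stand_top and the x axis of stand_base, either way round below 0.06 rad and x of stand_post in the frame of stand_base below -0.05 m) or (height (world z) of vase_b_mid above 0.117 m and contact force between the fingers and vase_b above 1 N and angle between vase_b_mid's own z axis and vertical below 0.26 rad and angle between vase_a_mid's own z axis and vertical below 0.1 rad and z of vase_a_mid in the frame of stand_top between 0.054 and 0.066 m and x of vase_a_mid in the frame of stand_top between -0.155 and -0.05 m and y of vase_a_mid in the frame of stand_top between -0.09 and 0.09 m and contact force between vase_a and stand above 2.5 N and angle between the x axis of stand_top and the x axis of stand_base, either way round below 0.06 rad and x of stand_post in the frame of stand_base below -0.05 m))), for 0.2 s.
At the end, for the whole second after the job is handed in: the fingers hold the heavier vase, foot at least 95 mm above the stand's top, within 15 degrees of upright, still, carried by nothing else; the lighter one (under 2.5 N on the stand) stands at rest in its bay, upright and untouched; the stand is within 0.06 rad of its click (((height (world z) of vase_a_mid above 0.2 m and contact force between the fingers and vase_a above 1 N and angle between vase_a_mid's own z axis and vertical below 0.26 rad and linear speed of each of vase_a, vase_b below 0.03 m/s and contact force between vase_a and stand below 0.1 N and contact force between each of vase_a, the fingers and vase_b below 0.1 N and contact force between vase_b and stand below 2.5 N and angle between vase_b_mid's own z axis and vertical below 0.1 rad and z of vase_b_mid in the frame of stand_top between 0.054 and 0.066 m and x of vase_b_mid in the frame of stand_top between -0.155 and -0.05 m and y of vase_b_mid in the frame of stand_top between -0.09 and 0.09 m and angle between the x axis of stand_top and the x axis of stand_base, either way round below 0.06 rad and x of stand_post in the frame of stand_base below -0.05 m) or (height (world z) of vase_b_mid above 0.2 m and contact force between the fingers and vase_b above 1 N and angle between vase_b_mid's own z axis and vertical below 0.26 rad and linear speed of each of vase_b, vase_a below 0.03 m/s and contact force between vase_b and stand below 0.1 N and contact force between vase_a and vase_b below 0.1 N and contact force between the fingers and vase_a below 0.1 N and contact force between vase_a and stand below 2.5 N and angle between vase_a_mid's own z axis and vertical below 0.1 rad and z of vase_a_mid in the frame of stand_top between 0.054 and 0.066 m and x of vase_a_mid in the frame of stand_top between -0.155 and -0.05 m and y of vase_a_mid in the frame of stand_top between -0.09 and 0.09 m and angle between the x axis of stand_top and the x axis of stand_base, either way round below 0.06 rad and x of stand_post in the frame of stand_base below -0.05 m))); the arm keeps its last pose, push and grip.
It fails at once if a vase is tipped over or dropped off the stand (angle between any of vase_a_mid, vase_b_mid's own z axis and vertical above 0.6 rad or height (world z) of any of vase_a_mid, vase_b_mid below 0.075 m).
It fails at once if the mug, lidded jar or bowl is tipped over, lifted or knocked off the stand (angle between any of mug, jar, bowl's own z axis and vertical above 0.4 rad or height (world z) of any of mug, jar, bowl below 0.03 m or height (world z) of any of mug, jar, bowl above 0.075 m).
It fails at once if a tool, the marker or the tub on the table is pushed more than 4 cm (distance of any of running_pliers, grozing_pliers, marker, tub from where it was at the start of the episode above 0.04 m).
It also fails if it takes over 72 s, if anything falls off the work surface, if the arm or the gripper's body presses on something with over 40 N, if the wrist force passes 120 N, or if a joint passes its speed limit or range.

ROBOT

A 6-joint arm with a two-finger parallel gripper is mounted at the origin on the work surface. World frame = base frame: x ahead of the robot, y to its left, z up, the work surface at z = 0. Lengths are in m, angles in degrees, forces in N, time in s.
With the tool pointing down it reaches from about 0.25 to 0.8 m from the base axis. Payload 8.5 kg.
Tool frame: the origin (TCP) lies at the very end of the fingers, on their centre line; the grasp point (between the pads) lies 19 mm behind it; z points along the fingers, y is the line along which they close (so a half turn about z gives the same grasp; the last joint's range is limited). The gripper opens to 85 mm and grips with 20 to 120 N. Pads are 22 mm wide; open, the fingers measure 114 mm over their backs; the gripper's body (76 mm by 85 mm) begins 54 mm behind the grasp point. The pads swing forward as they close: fully open they stand 13 mm farther back than shut.
Start: joints at [72.823, 13.648, -0.773, 75.585, 0, 90], TCP at [0.155, 0.502, 0.231] pointing down, gripper open.
Joint ranges: [-152.45, 152.45], [-59.26, 108.67], [-65.41, 83.53], [-104.44, 129.93], [-82.83, 76.93], [-180, 180]. Speed limits (degrees/s): [127.2, 127.2, 159.86, 180, 180, 180].

INTERFACE

Orientations are given as [roll, pitch, yaw] about the fixed x, y, z axes, in that order (R = Rz(yaw) Ry(pitch) Rx(roll)).
In Python, from plant import r gives the robot as it stands. The module is installed in compiled form; this text tells all that it offers.
- The arm moves only by the tool drive_tool, never from a script. Its argument "motion" is a list of rows, each a list of 7 numbers: the closure, from 0 (fully open) to 1 (shut), then the shift along the world's x, y, z scaled (see below), then the turn, a rotation vector about the world's x, y, z scaled (see below). A call has 1 to 12 rows; each row shifts and turns the commanded pose from where the row before left it; what a row does not reach is not made up. The controller multiplies each number of a shift by 80 cm and each number of a turn by pi/4 rad. A row lasts 1/10 s, in which the tool goes at most 50 mm and 8.59 degrees, less where a joint would pass 70% of its speed; a pose out of reach is approached as far as the arm can. A call with a number of a shift or a turn outside -1 to 1 is refused whole. A call with a gripper value outside its range is refused whole. The fingers move at their own pace and stop on an object; the grip force is fixed at half the most. Time passes only in rows, so rows that do not move let the fingers close. It gives the time, the measured TCP pose, the force, the opening and the grip force at its end, in the units of the state.
- r.state(): the state, without advancing time (a new reading comes with each control period).
- r.get_image(name): name is "scene" or "side" or "wrist"; returns a dict with "color" (480x640x3 uint8, red, green, blue), "vertical_fov" (degrees; the focal length in pixels is half the picture's height over the tangent of half this angle, whatever the lens; pixels are square), "cx", "cy" (the principal point, pixels), "R" (3x3) and "t" (3): a world point X has camera coordinates R X + t. Camera axes: x right, y down, z forward; pixel columns grow to the right and rows downward; lengths in m; the calibration is good to about 2 mm. A picture is of the moment at which its call begins. There is no depth.
- r.hand_in(): hands the job in; it is judged then, once.
Trained networks look in a picture, given as the dict that the camera call returned (one of the last four; its "shot" number tells which), for a name from the list of things; names that differ only in an ending like _2 or _b are one class to them, and where a whole thing is asked for, a point or a joint stands for the part that bears it (a point fixed in the world has none). Each returns a list of dicts, best first, with "conf" (0 to 1); they miss things now and then, are a little off and sometimes report something else, mostly with a low value. They report only what shows in the picture. A call takes as long as a camera call. They do not tell look-alikes from the thing itself.
- r.regions_of(query, picture): "mask" (480x640 bool, what is visible of it).
- r.spot_point(query, picture): "location" ([x, y, z] in m, in the coordinates of the camera as it stood for that picture, good to about 4 mm: a listed point, or the origin of a listed thing).
The state is a dict: "clock": time; "joint_pos": joint angles; "dq": joint speeds; "tau": joint torques, N m; "eef_pos": TCP position; "eef_rot": TCP orientation; "force": force on the tool from outside, world axes, zero at the start; "wrist_torque": the same for the moment, N m; "opening": opening from 0.0 (shut) to 1.0 (fully open); "grasp_force": force on a finger pad.
Only numpy, scipy, OpenCV 4.12 (cv2) and the standard library are available. Lean on these libraries where they do the work, as an engineer would, in place of code of your own. Each camera call takes 0.05 s, during which the arm holds its last target. There are 200 camera calls.

## Working session

There is one attempt and no reset: what is moved stays moved. The work goes in short steps, Python scripts to look and compute and a tool call to move; the robot and the scene stay as the last step left them, time stands still between calls to the robot, and variables do not carry over. Pictures are saved under pics/ and viewed, at most 10 in all, crops included, and the job is handed in when it is done.

Besides the shell and the picture viewer there is one more tool, called by a JSON object that holds its "method" and its "body". drive_tool: Moves the arm, as the interface text tells. Its arguments: {"type":"object","properties":{"motion":{"type":"array"}},"required":["motion"]}

```bash
mkdir -p pics; cat > h.py <<'E'
import numpy as np, cv2
from plant import r
def W(p,loc): return np.array(p["R"]).T@(np.array(loc)-np.array(p["t"]))
def spots(cam,names):
    p=r.get_image(cam)
    for n in names:
        for d in r.spot_point(n,p)[:5]:
            if d["conf"]>.2: print(cam,n,round(d["conf"],2),W(p,d["location"]).round(3), pix(p,d["location"]))
    return p
def pix(p,l):
    f=240/np.tan(np.radians(p["vertical_fov"]/2)); return [round(p["cx"]+f*l[0]/l[2]),round(p["cy"]+f*l[1]/l[2])]
def save(p,n): cv2.imwrite("pics/"+n,cv2.cvtColor(p["color"],cv2.COLOR_RGB2BGR))
E
python3 - <<'E'
from h import *
print(r.state())
N=["stand_base","stand_top","stand_post","vase_a_mid","mug","jar","bowl","running_pliers","grozing_pliers","marker","tub"]
for c in ["scene","side"]: save(spots(c,N),c+"0.png")
a=cv2.imread("pics/scene0.png");b=cv2.imread("pics/side0.png")
print(r.state()["clock"])
E
```

```text
{'clock': 0.0, 'joint_pos': array([ 7.28221462e+01,  1.36794173e+01, -8.14118360e-01,  7.55864975e+01,
       -8.91338586e-04,  9.00003117e+01]), 'dq': array([ 0.11008053, -0.14337055,  0.01189541,  0.02825829, -0.01936839,
       -0.00095103]), 'tau': array([ 4.24071777e-04, -5.38779974e+01,  3.46440554e+01,  1.82332518e-02,
        5.23150845e-05, -2.09315590e-05]), 'eef_pos': array([0.15493684, 0.50118962, 0.23071093]), 'eef_rot': array([-1.79919967e+02,  8.91773150e-04,  1.62821836e+02]), 'force': array([-0.15958911, -0.02048364, -0.74937556]), 'wrist_torque': array([ 0.06367626, -0.0502358 ,  0.05635131]), 'grasp_force': 0.0, 'opening': 0.997613063414045}
scene stand_top 0.85 [ 0.575 -0.094  0.042] [302, 283]
scene stand_top 0.31 [ 0.654 -0.034  0.05 ] [333, 304]
scene stand_top 0.22 [0.362 0.344 0.003] [428, 192]
scene vase_a_mid 0.68 [ 0.522 -0.19   0.103] [259, 263]
scene mug 0.6 [ 0.654 -0.035  0.052] [332, 304]
scene mug 0.31 [ 0.521 -0.012  0.048] [327, 257]
scene jar 0.82 [ 0.52  -0.012  0.045] [327, 258]
scene bowl 0.91 [ 0.634 -0.18   0.046] [274, 311]
scene bowl 0.31 [
[... 284 characters left out ...]
107] [336, 221]
side stand_top 0.58 [ 0.581 -0.094  0.047] [291, 249]
side stand_post 0.58 [ 0.564 -0.247  0.149] [302, 184]
side vase_a_mid 0.66 [ 0.522 -0.188  0.105] [317, 210]
side mug 0.76 [ 0.652 -0.036  0.043] [259, 262]
side mug 0.28 [ 0.637 -0.183  0.046] [273, 231]
side jar 0.74 [ 0.357  0.344 -0.001] [390, 397]
side bowl 0.82 [ 0.637 -0.183  0.044] [273, 231]
side running_pliers 0.82 [ 0.311 -0.401  0.007] [396, 207]
side running_pliers 0.69 [ 0.635 -0.183  0.046] [273, 231]
side grozing_pliers 0.62 [ 0.361  0.347 -0.002] [389, 399]
side marker 0.56 [ 0.517 -0.015  0.049] [316, 267]
side tub 0.71 [ 0.614  0.391 -0.003] [249, 413]
side tub 0.21 [ 0.522 -0.188  0.103] [317, 211]
1.2
```

View pics/scene0.png

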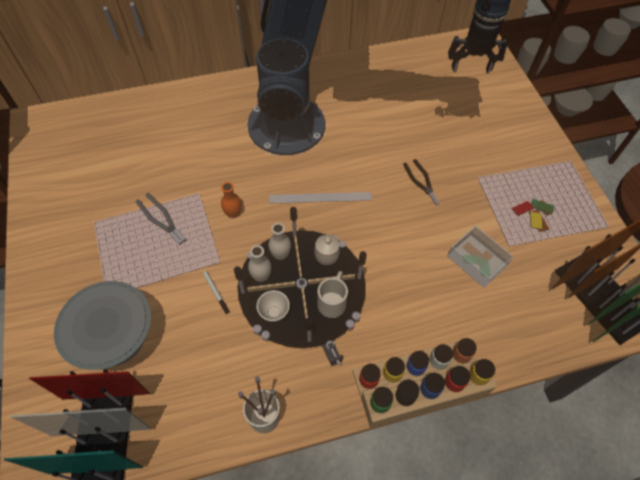

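View pics/side0.png

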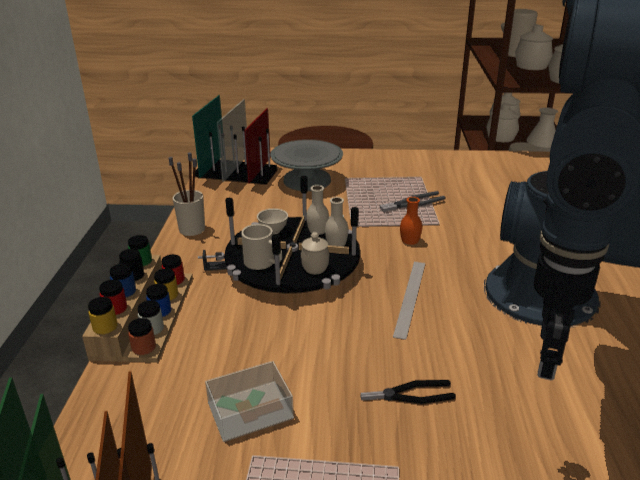

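The scene view shows the stand at (302,283), the two white vases at (259,264) and (279,240), and the roller at (333,352). The posts are at (239,272), (294,213), (361,258) and (309,336). The orange bottle at (231,200) is a look-alike: it is orange and stands off the stand, so it isn't one of ours. The white pair in the bay fits the description.

```bash
python3 - <<'E'
from h import *
p=r.get_image("scene"); q=r.get_image("side")
def ray(p,u,v,z):
    f=240/np.tan(np.radians(p["vertical_fov"]/2)); R=np.array(p["R"]);t=np.array(p["t"])
    d=R.T@np.array([(u-p["cx"])/f,(v-p["cy"])/f,1]);c=-R.T@t; return c+d*(z-c[2])/d[2]
for u,v in [(333,352),(330,344),(337,360)]: print(ray(p,u,v,.035))
for u,v in [(214,263),(212,257)]: print("s",ray(q,u,v,.035))
for u,v in [(294,210),(361,254),(239,268),(309,333)]: print("cap",ray(p,u,v,.165))
for u,v in [(304,180),(230,201),(354,211),(276,238)]: print("capside",ray(q,u,v,.165))
im=cv2.resize(cv2.cvtColor(p["color"],cv2.COLOR_RGB2BGR)[190:370,200:400],None,fx=3.3,fy=3.3,interpolation=cv2.INTER_CUBIC)
cv2.imwrite("pics/crop.png",im)
E
```

```text
[ 0.76955081 -0.06544904  0.035     ]
[ 0.74828177 -0.06695932  0.035     ]
[ 0.79111185 -0.06164552  0.035     ]
s [ 0.76101129 -0.04193141  0.035     ]
s [ 0.77120043 -0.06824165  0.035     ]
cap [ 0.43061588 -0.07490815  0.165     ]
cap [0.59476049 0.0499147  0.165     ]
cap [ 0.55699617 -0.23934731  0.165     ]
cap [ 0.75564669 -0.12103853  0.165     ]
capside [ 0.55823252 -0.23563428  0.165     ]
capside [ 0.72470603 -0.11289069  0.165     ]
capside [ 0.4306974  -0.07438135  0.165     ]
capside [0.59589402 0.05440469 0.165     ]
```

View pics/crop.png

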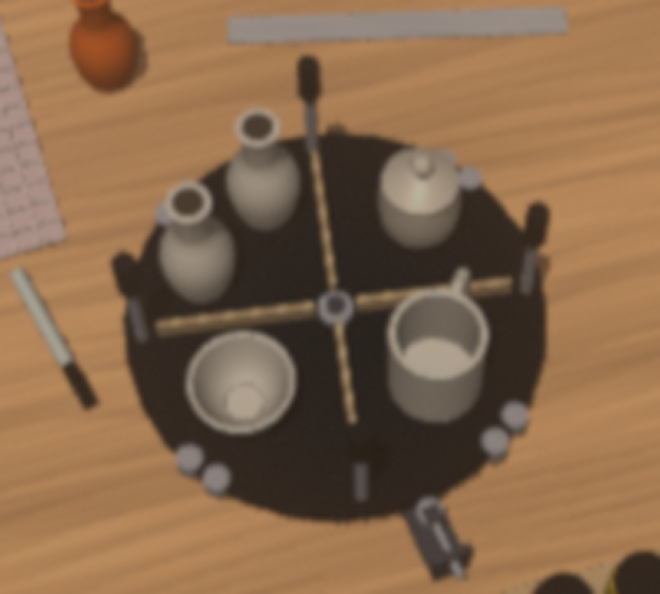

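The crop confirms the white pair in the bay. The base yaw is about 9° and the top is at about 37.5°, so the stand needs about 29° clockwise. I'll cage the +x+y post cap, now at (0.595,0.053), since no vase is near it.

{"method": "drive_tool", "body": {"motion": [[0.65,0.04,-0.041,0,0,0,-0.148],[0.65,0.04,-0.041,0,0,0,-0.148],[0.65,0.04,-0.041,0,0,0,-0.148],[0.65,0.04,-0.041,0,0,0,-0.148],[0.65,0.04,-0.041,0,0,0,-0.148],[0.65,0.04,-0.041,0,0,0,-0.148],[0.65,0.04,-0.041,0,0,0,-0.148],[0.65,0.04,-0.041,0,0,0,-0.148],[0.65,0.04,-0.041,0,0,0,-0.148],[0.65,0.04,-0.041,0,0,0,-0.148],[0.65,0.04,-0.041,0,0,0,-0.148],[0.65,0.04,-0.041,0,0,0,-0.148]]}}

```text
clock: 2.5
eef_pos: [0.5402, 0.1062, 0.2314]
eef_rot: [180.0, -0.0, 82.6]
force: [0.6, 2.0, -0.2]
opening: 0.351
grasp_force: 0.0
```

{"method": "drive_tool", "body": {"motion": [[0.65,0.028,-0.028,0,0,0,0],[0.65,0.028,-0.028,0,0,0,0],[0.65,0,0,0,0,0,0],[0.65,0,0,0,0,0,0]]}}

```text
clock: 2.9
eef_pos: [0.5838, 0.0627, 0.2308]
eef_rot: [-179.9, 0.0, 82.8]
force: [-0.9, 0.1, -0.6]
opening: 0.355
grasp_force: 0.0
```

{"method": "drive_tool", "body": {"motion": [[0.65,0.014,-0.012,0,0,0,0],[0.65,0,0,0,0,0,0],[0.65,0,0,-0.02,0,0,0],[0.65,0,0,-0.02,0,0,0],[0.65,0,0,-0.02,0,0,0],[0.65,0,0,0,0,0,0]]}}

```text
clock: 3.5
eef_pos: [0.5935, 0.0541, 0.1815]
eef_rot: [-179.8, 0.0, 83.0]
force: [-0.7, -0.2, 0.7]
opening: 0.35
grasp_force: 0.0
```

```bash
python3 - <<'E'
from h import *
p=r.get_image("side")
im=cv2.resize(cv2.cvtColor(p["color"],cv2.COLOR_RGB2BGR)[140:300,180:400],None,fx=3.5,fy=3.5,interpolation=cv2.INTER_CUBIC)
cv2.imwrite("pics/cage.png",im);s=r.state();print(s["eef_pos"],s["joint_pos"])
E
```

```text
[0.59417225 0.05406369 0.1828585 ] [5.19647640e+00 2.18163785e+01 3.90716460e+00 7.21917943e+01
 4.95170790e-03 1.02248110e+02]
```

View pics/cage.png

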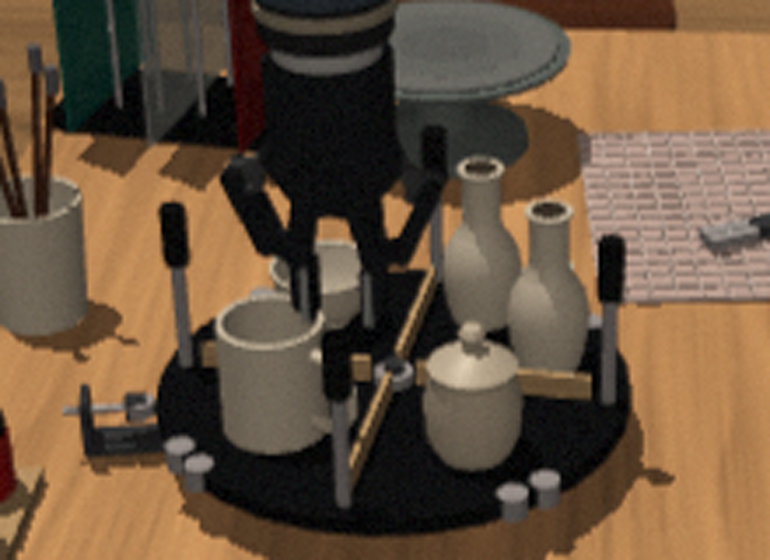

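The fingers straddle the post cap at crop (337,345), with tips at (305,310) and (368,318). I'll descend and turn the stand.

{"method": "drive_tool", "body": {"motion": [[0.65,0,0,-0.025,0,0,0],[0.65,0,0,-0.025,0,0,0],[0.65,0,0,0,0,0,0],[0.65,0.0081,-0.0014,0,0,0,-0.0556],[0.65,0.0081,-0.0014,0,0,0,-0.0556],[0.65,0.0079,-0.002,0,0,0,-0.0556],[0.65,0.0079,-0.002,0,0,0,-0.0556],[0.65,0.0076,-0.0028,0,0,0,-0.0556],[0.65,0.0076,-0.0028,0,0,0,-0.0556]]}}

```text
clock: 4.45
eef_pos: [0.6335, 0.0439, 0.1452]
eef_rot: [179.9, -0.1, 67.8]
force: [-0.9, 0.4, -0.4]
opening: 0.349
grasp_force: 0.3
```

{"method": "drive_tool", "body": {"motion": [[0.65,0.0074,-0.0033,0,0,0,-0.0556],[0.65,0.0074,-0.0033,0,0,0,-0.0556],[0.65,0,0,0,0,0,0]]}}

```text
clock: 4.75
eef_pos: [0.6458, 0.0383, 0.1449]
eef_rot: [179.9, -0.1, 62.8]
force: [1.1, -0.1, 0.7]
opening: 0.353
grasp_force: 0.0
```

```bash
python3 - <<'E'
from h import *
p=r.get_image("side")
im=cv2.resize(cv2.cvtColor(p["color"],cv2.COLOR_RGB2BGR)[140:300,180:400],None,fx=3.5,fy=3.5,interpolation=cv2.INTER_CUBIC)
cv2.imwrite("pics/mid.png",im)
spots("scene",["mug","jar","bowl"]);spots("side",["stand_top","mug","jar","bowl","vase_a_mid"]);s=r.state();print(s["eef_pos"],s["force"])
E
```

```text
scene mug 0.63 [ 0.67  -0.064  0.053] [323, 312]
scene jar 0.81 [0.55  0.003 0.047] [335, 266]
scene jar 0.32 [ 0.514 -0.228  0.144] [241, 256]
scene bowl 0.81 [ 0.607 -0.196  0.048] [266, 303]
side stand_top 0.9 [ 0.58  -0.096  0.047] [292, 248]
side mug 0.72 [ 0.667 -0.065  0.041] [255, 257]
side mug 0.38 [ 0.47  -0.088  0.105] [337, 230]
side jar 0.96 [0.548 0.004 0.052] [302, 270]
side bowl 0.91 [ 0.607 -0.198  0.047] [285, 227]
side vase_a_mid 0.88 [ 0.5   -0.164  0.105] [326, 215]
side vase_a_mid 0.69 [ 0.468 -0.089  0.107] [338, 229]
[0.64454239 0.03839723 0.14331103] [-0.39519095 -0.08406631 -0.32850988]
```

View pics/mid.png

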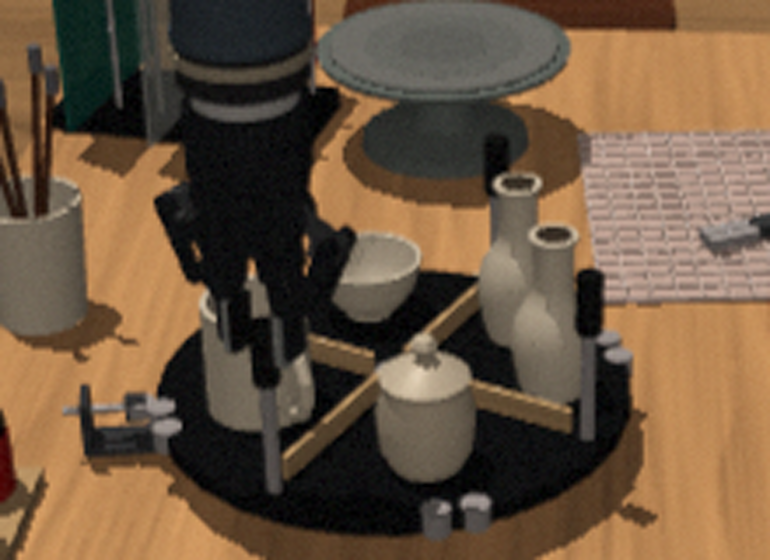

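The stand has turned to about 18°, and the leading pin is reaching the roller at crop (160,410). The vases are still standing. Pushing on into the click.

{"method": "drive_tool", "body": {"motion": [[0.65,0.0072,-0.0037,0,0,0,-0.0556],[0.65,0.0071,-0.004,0,0,0,-0.0556],[0.65,0.0069,-0.0043,0,0,0,-0.0556],[0.65,0,0,0,0,0,0],[0.65,0,0,0,0,0,0]]}}

```text
clock: 5.8
eef_pos: [0.6617, 0.0285, 0.1431]
eef_rot: [180.0, 0.0, 55.4]
force: [15.3, -15.3, -5.4]
opening: 0.35
grasp_force: 9.6
```

```bash
cat >> h.py <<'E'
def yaw():
    c=np.array([.578,-.095]);p=r.get_image("side")
    for n,o in [("mug",0),("jar",90),("bowl",-90)]:
        d=[W(p,x["location"])[:2]-c for x in r.spot_point(n,p)[:1]]
        print(n,[(np.degrees(np.arctan2(e[1],e[0]))-o).round(1) for e in d])
    s=r.state();print(s["eef_pos"],s["force"],s["clock"])
E
python3 -c "
from h import *
yaw()"
```

```text
mug [np.float64(9.6)]
jar []
bowl [np.float64(5.2)]
[0.66190395 0.02841007 0.14327353] [ 2.97045243 -3.47659575 -2.16877889] 6.0
```

The stand seems to have clicked: the post is now pressing on the leading pad. I'll centre the cage on the post, lift out and check.

{"method": "drive_tool", "body": {"motion": [[0.65,0.0041,-0.0029,0,0,0,-0.03],[0.65,0,0,0,0,0,0],[0.65,0,0,0.02,0,0,0],[0.65,0,0,0.04,0,0,0],[0.65,0,0,0.06,0,0,0],[0.4,-0.05,0,0.02,0,0,0],[0.4,-0.055,0.01,0,0,0,0],[0.4,-0.055,0.01,0,0,0,0],[0.4,-0.055,0.01,0,0,0,0],[0.4,-0.055,0.01,0,0,0,0],[0.4,0,0,0,0,0,0]]}}

```text
clock: 7.1
eef_pos: [0.4434, 0.0589, 0.2558]
eef_rot: [-179.9, 0.1, 54.1]
force: [-0.2, 0.2, 0.5]
opening: 0.597
grasp_force: 0.0
```

```bash
python3 - <<'E'
from h import *
yaw()
q=spots("side",["stand_top","vase_a_mid","stand_post"]);p=spots("scene",["stand_top","vase_a_mid","mug","jar","bowl"])
im=cv2.resize(cv2.cvtColor(p["color"],cv2.COLOR_RGB2BGR)[190:370,200:400],None,fx=3.3,fy=3.3,interpolation=cv2.INTER_CUBIC)
cv2.imwrite("pics/click.png",im)
E
```

```text
mug [np.float64(9.1)]
jar [np.float64(7.9)]
bowl [np.float64(4.1)]
[0.44978649 0.05853462 0.25555447] [-0.49053986  0.32852606 -0.03436761] 7.3
side stand_top 0.94 [ 0.579 -0.093  0.049] [292, 249]
side stand_top 0.42 [ 0.312 -0.399  0.008] [395, 207]
side vase_a_mid 0.73 [ 0.486 -0.147  0.103] [331, 219]
side vase_a_mid 0.67 [ 0.612  0.39  -0.004] [250, 412]
side stand_post 0.65 [ 0.579 -0.095  0.05 ] [292, 247]
side stand_post 0.56 [ 0.493 -0.22   0.151] [329, 188]
scene stand_top 0.73 [ 0.574 -0.096  0.042] [301, 283]
scene vase_a_mid 0.69 [ 0.483 -0.152  0.102] [270, 247]
scene mug 0.8 [ 0.674 -0.08   0.049] [317, 315]
scene mug 0.26 [0.362 0.345 0.003] [428, 192]
scene jar 0.9 [0.569 0.007 0.047] [339, 272]
scene bowl 0.97 [ 0.587 -0.199  0.044] [263, 297]
```

View pics/click.png

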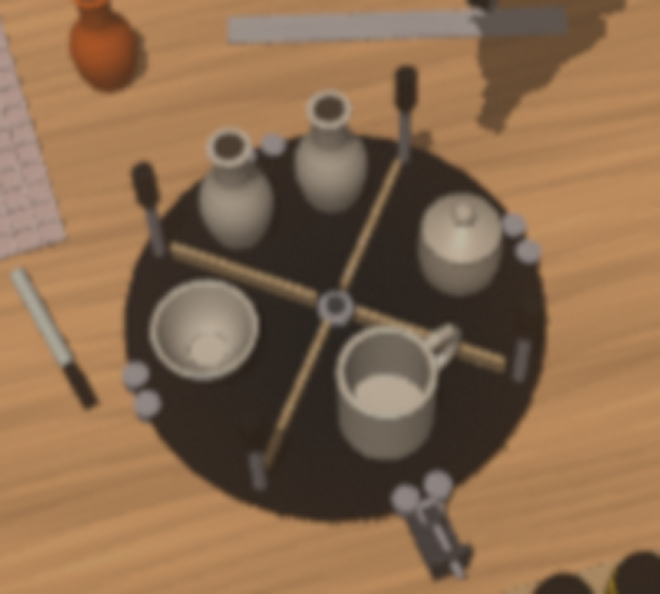

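The stand is clicked: the roller at crop (432,510) sits between the pins (405,497) and (437,485). Both vases stand facing the robot, with lips at crop (228,147) and (328,108). Next I'll refine the neck positions.

```bash
python3 - <<'E'
from h import *
def ray(p,u,v,z):
    f=240/np.tan(np.radians(p["vertical_fov"]/2)); R=np.array(p["R"]);t=np.array(p["t"])
    d=R.T@np.array([(u-p["cx"])/f,(v-p["cy"])/f,1]);c=-R.T@t; return c+d*(z-c[2])/d[2]
p=r.get_image("scene");q=r.get_image("side")
for u,v in [(228,147),(328,108)]: print("lip",ray(p,200+u/3.3,190+v/3.3,.165))
for pp in (p,q):
  for n in ("vase_a_mid","vase_b_mid"):
    for m in r.regions_of(n,pp)[:3]:
      ys,xs=np.nonzero(m["mask"]); t=ys.min(); k=ys<t+7
      u=(xs[k].min()+xs[k].max())/2; w=np.ptp(xs[k])
      print(n,round(m["conf"],2),"top",u,t,w,ray(pp,u,t+w*(.35 if pp is p else .2),.165))
f=np.array([r.state()["force"] for _ in range(5)]);print(f)
E
```

```text
lip [ 0.4851099  -0.15099448  0.165     ]
lip [ 0.4708501  -0.07107461  0.165     ]
vase_a_mid 0.78 top 269.0 229 12 [ 0.48129024 -0.15037508  0.165     ]
vase_b_mid 0.83 top 227.5 182 11 [ 0.31405207 -0.22278383  0.165     ]
vase_b_mid 0.63 top 151.0 194 10 [ 0.30080323 -0.41683692  0.165     ]
vase_a_mid 0.52 top 332.0 193 12 [ 0.48422345 -0.15198164  0.165     ]
vase_a_mid 0.19 top 285.0 185 86 [ 0.59373889 -0.11192631  0.165     ]
vase_b_mid 0.8 top 413.0 197 12 [ 0.29099977 -0.1385231   0.165     ]
vase_b_mid 0.58 top 336.5 207 13 [ 0.47109908 -0.07961793  0.165     ]
vase_b_mid 0.54 top 292.5 236 13 [0.56050665 0.05547736 0.165     ]
[[ 0.30428871  0.41141908 -0.79465269]
 [ 0.30428871  0.41141908 -0.79465269]
 [ 0.30428871  0.41141908 -0.79465269]
 [ 0.30428871  0.41141908 -0.79465269]
 [ 0.30428871  0.41141908 -0.79465269]]
```

{"method": "drive_tool", "body": {"motion": [[0.4,0.0044,-0.0271,0,0,0,0.163],[0.4,0.0044,-0.0271,0,0,0,0.163],[0.4,0.0044,-0.0271,0,0,0,0.163],[0.4,0.0044,-0.0271,0,0,0,0.163],[0.4,0.0044,-0.0271,0,0,0,0.163],[0.4,0.0044,-0.0271,0,0,0,0.163],[0.4,0,0,-0.025,0,0,0],[0.4,0,0,-0.025,0,0,0],[0.4,0,0,0,0,0,0],[0.4,0,0,0,0,0,0]]}}

```text
clock: 9.1
eef_pos: [0.4699, -0.0716, 0.2156]
eef_rot: [-180.0, -0.0, 98.0]
force: [0.7, -0.2, 0.2]
opening: 0.596
grasp_force: 0.0
```

{"method": "drive_tool", "body": {"motion": [[0.4,0.001,0,-0.025,0,0,0],[0.4,0,0,-0.03,0,0,0],[0.4,0,0,-0.03,0,0,0],[0.4,0,0,-0.027,0,0,0],[0.4,0,0,0,0,0,0],[0.4,0,0,0,0,0,0]]}}

```text
clock: 9.7
eef_pos: [0.4714, -0.0716, 0.1268]
eef_rot: [180.0, 0.0, 98.1]
force: [0.3, -0.1, 0.3]
opening: 0.598
grasp_force: 0.0
```

```bash
python3 - <<'E'
from h import *
p=r.get_image("side");q=r.get_image("scene")
f=lambda p,a,b,c,d:cv2.resize(cv2.cvtColor(p["color"],cv2.COLOR_RGB2BGR)[a:b,c:d],(390,390),interpolation=cv2.INTER_CUBIC)
cv2.imwrite("pics/pre.png",np.hstack([f(p,160,290,280,410),f(q,180,290,220,330)]))
print(r.state()["force"],r.state()["eef_pos"])
E
```

```text
[ 0.82001972 -1.30675964 -0.70588815] [ 0.47188558 -0.07174016  0.12731033]
```

View pics/pre.png

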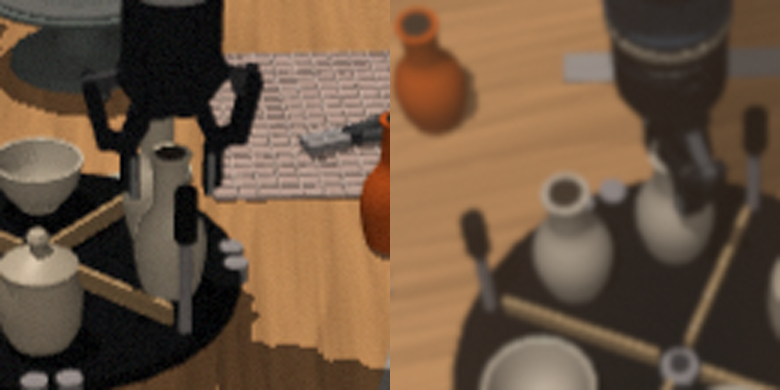

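The fingers straddle the left vase's neck at left-panel (172,160), well centred. Closing and lifting.

{"method": "drive_tool", "body": {"motion": [[1,0,0,0,0,0,0],[1,0,0,0,0,0,0],[1,0,0,0,0,0,0],[1,0,0,0,0,0,0],[1,0,0,0,0,0,0],[1,0,0,0,0,0,0]]}}

```text
clock: 10.4
eef_pos: [0.4718, -0.0717, 0.1271]
eef_rot: [179.9, 0.0, 98.0]
force: [-1.3, 0.1, 7.2]
opening: 0.357
grasp_force: 58.5
```

{"method": "drive_tool", "body": {"motion": [[1,0,0,0.01,0,0,0],[1,0,0,0.02,0,0,0],[1,0,0,0.02,0,0,0],[1,0,0,0,0,0,0],[1,0,0,0,0,0,0],[1,0,0,0,0,0,0]]}}

```text
clock: 11.0
eef_pos: [0.4703, -0.0716, 0.165]
eef_rot: [-179.9, -0.0, 98.0]
force: [0.6, 0.2, -1.6]
opening: 0.356
grasp_force: 59.3
```

```bash
cat >> h.py <<'E'
def weigh(n=12):
    a=[]
    for _ in range(n): r.get_image("wrist"); s=r.state(); a.append([s["force"][2],*s["tau"][1:3]])
    a=np.array(a);print(a.mean(0),a.std(0)/n**.5,s["eef_pos"],s["eef_rot"],s["opening"],s["grasp_force"],s["clock"])
E
python3 -c "
from h import *
weigh()"
```

```text
[ -1.56656859 -48.9090237   33.43584448] [0.13408981 0.04039037 0.02251208] [ 0.47081062 -0.07166841  0.16568142] [-1.79995792e+02  1.73419136e-03  9.80414382e+01] 0.3596716473769898 59.33011617511511 11.6
```

It weighs about 1.6 N (0.16 kg), so it is most likely the lighter one. I'll put it back.

{"method": "drive_tool", "body": {"motion": [[1,0,0,-0.02,0,0,0],[1,0,0,-0.018,0,0,0],[1,0,0,-0.007,0,0,0],[1,0,0,-0.004,0,0,0],[1,0,0,0,0,0,0],[1,0,0,0,0,0,0]]}}

```text
clock: 12.2
eef_pos: [0.4713, -0.0718, 0.1272]
eef_rot: [179.9, 0.0, 98.0]
force: [-1.1, -0.9, 1.2]
opening: 0.357
grasp_force: 60.1
```

{"method": "drive_tool", "body": {"motion": [[0.4,0,0,0,0,0,0],[0.4,0,0,0,0,0,0],[0.4,0,0,0,0,0,0],[0.4,0,0,0,0,0,0],[0.4,0,0,0.02,0,0,0],[0.4,0,0,0.04,0,0,0],[0.4,0,0,0.052,0,0,0],[0.4,0.0056,-0.033,0,0,0,0],[0.4,0.0056,-0.033,0,0,0,0],[0.4,0.0056,-0.033,0,0,0,0],[0.4,0,0,0,0,0,0],[0.4,0,0,0,0,0,0]]}}

```text
clock: 13.4
eef_pos: [0.484, -0.1511, 0.2158]
eef_rot: [-180.0, -0.0, 98.0]
force: [-0.1, 1.0, 0.2]
opening: 0.602
grasp_force: 0.0
```

```bash
python3 -c "
from h import *
weigh(6);spots('side',['vase_a_mid','stand_top']);yaw()"
```

```text
[ -0.21281196 -51.28421068  34.38069463] [0.13136545 0.0378497  0.04214216] [ 0.48421375 -0.15019861  0.21615469] [-1.79999354e+02 -1.48008767e-03  9.80973085e+01] 0.6015716099343863 0.0 13.7
side vase_a_mid 0.95 [ 0.485 -0.151  0.105] [332, 218]
side stand_top 0.96 [ 0.579 -0.097  0.049] [292, 248]
mug [np.float64(11.0)]
jar [np.float64(7.5)]
bowl [np.float64(5.6)]
[ 0.4842809  -0.1507728   0.21612307] [ 0.32568168  0.34938171 -0.04214382] 14.05
```

Still in the click, and well aligned over the right vase. Descend, grip and lift.

{"method": "drive_tool", "body": {"motion": [[0.4,0,0,-0.025,0,0,0],[0.4,0,0,-0.03,0,0,0],[0.4,0,0,-0.03,0,0,0],[0.4,0,0,-0.027,0,0,0],[0.4,0,0,0,0,0,0],[1,0,0,0,0,0,0],[1,0,0,0,0,0,0],[1,0,0,0,0,0,0],[1,0,0,0,0,0,0],[1,0,0,0,0,0,0],[1,0,0,0,0,0,0]]}}

```text
clock: 15.15
eef_pos: [0.485, -0.151, 0.1275]
eef_rot: [179.9, 0.0, 98.0]
force: [0.0, 1.0, 6.8]
opening: 0.353
grasp_force: 59.3
```

{"method": "drive_tool", "body": {"motion": [[1,0,0,0.01,0,0,0],[1,0,0,0.02,0,0,0],[1,0,0,0.02,0,0,0],[1,0,0,0,0,0,0],[1,0,0,0,0,0,0],[1,0,0,0,0,0,0]]}}

```text
clock: 15.75
eef_pos: [0.4836, -0.1507, 0.1656]
eef_rot: [-179.9, -0.0, 98.0]
force: [-1.1, 0.1, -3.5]
opening: 0.352
grasp_force: 59.5
```

```bash
python3 -c "
from h import *
weigh()"
```

```text
[ -3.96583186 -54.21146721  34.40512508] [0.09973334 0.0402881  0.02083784] [ 0.48423141 -0.15086129  0.16644615] [-1.79992472e+02 -1.91106261e-04  9.80422679e+01] 0.35851056157898203 59.541852730326355 16.35
```

This one weighs 4.0 N, so it is clearly the heavier. I'll raise it well clear and hold.

{"method": "drive_tool", "body": {"motion": [[1,0,0,0.02,0,0,0],[1,0,0,0.03,0,0,0],[1,0,0,0.03,0,0,0],[1,0,0,0.03,0,0,0],[1,0,0,0.01,0,0,0],[1,0,0,0,0,0,0],[1,0,0,0,0,0,0],[1,0,0,0,0,0,0],[1,0,0,0,0,0,0],[1,0,0,0,0,0,0]]}}

```text
clock: 17.35
eef_pos: [0.484, -0.1508, 0.2618]
eef_rot: [-179.9, -0.0, 98.0]
force: [-0.1, 0.4, -4.5]
opening: 0.357
grasp_force: 59.7
```

```bash
python3 - <<'E'
from h import *
p=spots("side",["vase_a_mid"]);yaw()
im=cv2.resize(cv2.cvtColor(p["color"],cv2.COLOR_RGB2BGR)[100:290,180:420],None,fx=3,fy=3)
cv2.imwrite("pics/end.png",im)
E
```

```text
side vase_a_mid 0.86 [ 0.484 -0.151  0.24 ] [332, 167]
side vase_a_mid 0.64 [ 0.471 -0.07   0.105] [336, 234]
mug [np.float64(9.6)]
jar [np.float64(6.5)]
bowl []
[ 0.48422458 -0.15085471  0.26243642] [ 0.01073925 -0.21490459 -3.7235067 ] 17.65
```

View pics/end.png

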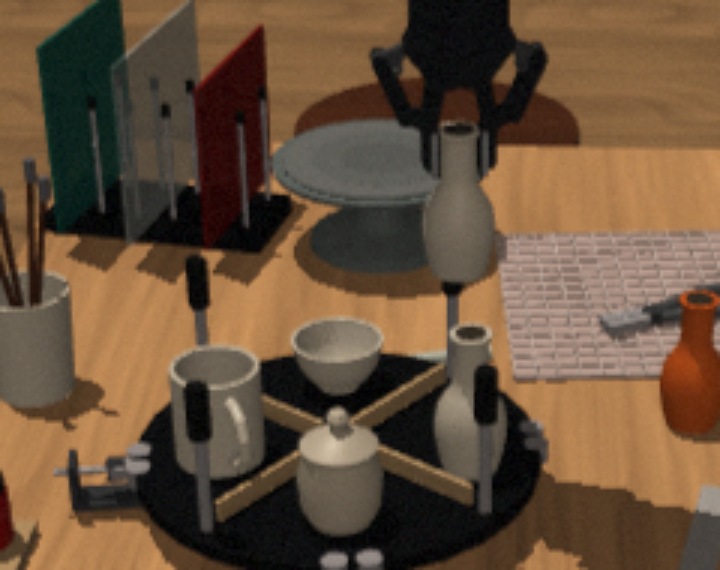

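The heavier vase is held upright at (458,205), with its midpoint at z = 0.24. The lighter one stands in its bay at (470,410), and the roller is between the pins. Handing in.

```bash
python3 -c "
from h import *
print(r.hand_in())"
```

```text
the job is handed in; nothing more can be done
None
```

The job is handed in (no verdict came back): the stand is clicked with the vases' bay facing the robot, the lighter vase (about 1.6 N) is back standing in its bay, and the heavier one (about 4.0 N) is held upright and still, about 13 cm above the stand's top.

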